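# Snap the grinder's battery pack into its charging cradle

### The job

Put the cordless grinder's loose battery pack into its sloping charging cradle: press it down by hand between the two steel spring clips, without dropping it in, until they spread and both snap back over its end caps and it lies fully home on the tray floor. Then let go of it and move clear. Leave the grinder, kettle, cup and lid where they stand.

Things in the scene. Friction and masses are not known exactly. Their poses are not given: they have to be found in the camera images.
- pack_center (a point): Centre of the loose battery pack (about 0.25 kg): black bar of square section 36 x 36 mm, 96 mm long, a conical steel cap on each end (32 mm across at its root, narrowing over 9 mm to an 8 mm flat tip), 114 mm overall. Lies flat on the shelf, centre 18 mm up. y: along its length; x across; z up. Both ends are alike and so are the four sides: any way round is good.
- cradle_seat (a point): Where the pack's centre must come to lie in the fixed charging cradle. Axes: z square to the sloping tray, out of it, 30 degrees from vertical, leaning away from the robot; y along the tray from clip to clip, as the pack lies; x down the slope. The tray floor is 18 mm below this point along z. The pack goes in along -z, between two spring clips at its ends.
- tray: Grey tray, 100 x 170 mm, on the cradle's black stand (base 130 x 150 mm). Origin: middle of the tray floor, 65 mm above the shelf; axes as the seat point. Two rims along y (6 mm high, 90 mm long, 5 mm thick) have their inner faces 22 mm either side of the middle, leaving 4 mm free on each side of the pack.
- clip_left (a joint): Outward travel in m (0 to 0.014) of the steel spring clip at the tray's +y end. Shut at 0: rounded nose (radius 4 mm) centred at y = 54 mm, 14 mm above the seat point; flared lip up to 28 mm above it, leaf 67 mm out, 32 mm wide along x. Spring 0.9 N at 0 plus 300 N/m. A passing cap pushes it about 7 mm out; over a seated pack it stands 0 to 2 mm open.
- clip_right (a joint): The same for the mirrored clip at the -y end of the tray. Pressing the pack through both clips takes about 7 to 13 N along -z.
- grinder_mid (a point): Middle of the black coffee grinder (bystander), round, 110 mm wide, 203 mm tall, clear hopper on top, small toggle switch on its side; this point is 100 mm above its base.
- kettle_mid (a point): Middle of the steel pour-over kettle (bystander), 140 mm wide, 141 mm tall, spout reaching 131 mm towards its own +y, handle 120 mm towards its own -y; this point is 60 mm above its base.
- cup: Terracotta cup (bystander), 80 mm wide, 85 mm tall; origin at the centre of its underside.
- lid: Round bamboo lid lying flat (bystander), 96 mm wide, 12 mm thick with a 24 mm wide knob, 24 mm high in all; origin at the centre of its underside.
Mind the look-alikes: they are no part of the job. What is shaped like the part that bears cradle_seat but green or purple is not meant. What is meant by the part that bears pack_center is not blue, and is the larger of those in its own colour.

How it is judged (in metres and radians):
On the way:
1. the pack, held or pushed by the fingers, spreads both spring clips (each more than 4 mm) (value of joint each of clip_left, clip_right above 0.004 m and contact force between the fingers and pack above 0.5 N and distance between pack_center and cradle_seat below 0.04 m), for 0.02 s.
At the end, for the whole second after the job is handed in: The pack rests on the tray floor: its centre within 3 mm of the seat point's height (square to the tray), 8 mm across and 5 mm along the tray, in line within 7 degrees; both clips have sprung back (less than 5 mm open); the pack is let go and at rest (z of pack_center in the frame of cradle_seat between -0.004 and 0.003 m and x of pack_center in the frame of cradle_seat between -0.008 and 0.008 m and y of pack_center in the frame of cradle_seat between -0.005 and 0.005 m and angle between the y axis of pack_center and the y axis of cradle_seat, either way round below 0.12 rad and value of joint each of clip_left, clip_right below 0.005 m and linear speed of pack below 0.02 m/s); the robot touches nothing.
It fails at once if the grinder, kettle, cup or lid is shifted by more than 30 mm (distance of any of grinder_mid, kettle_mid, cup, lid from where it was at the start of the episode above 0.03 m).
It also fails if it takes over 40 s, if anything falls off the work surface, if the arm or the gripper's body presses on something with over 40 N, if the wrist force passes 120 N, or if a joint passes its speed limit or range.

### The arm

A 6-joint arm with a two-finger parallel gripper is mounted at the origin on the work surface. World frame = base frame: x ahead of the robot, y to its left, z up, the work surface at z = 0. Lengths are in mm, angles in rad, forces in N, time in s.
With the tool pointing down it reaches from about 400 to 825 mm from the base axis. Payload 7 kg.
Tool frame: the origin (TCP) lies on the centre line of the jaws, within the pads' length; the fingertips stand env.tip_reach ahead of it and the grasp point (between the pads) lies 6 mm ahead of it (env.tip_reach is the distance from the TCP to the fingertips, in mm); z points along the fingers, x is the direction in which the jaws open and shut, and the axes are right-handed (so a half turn about z gives the same grasp; the last joint's range is limited). The gripper opens to 85 mm and grips with 20 to 120 N. Pads are 22 mm wide; open, the fingers measure 114 mm over their backs; the gripper's body (76 mm by 85 mm) begins 54 mm behind the grasp point. The pads swing forward as they close: fully open they stand 13 mm farther back than shut.
Start: joints at [-0.957, 0.359, 0.012, 0, -1.224, -0.288], TCP at [216.018, -639.478, 256.302] pointing down, gripper open.
Joint ranges: [-3.07, 3.07], [-1.43, 2.12], [-1.02, 1.25], [-3.03, 1.67], [-3.05, -0], [-3.03, 3.03]. Speed limits (rad/s): [2.39, 2.39, 3.01, 3.14, 3.14, 3.14].

### API

Orientations are given as a 3x3 rotation matrix whose columns are the frame's x, y, z axes.
In Python, from cell import env, viewer, hand_in gives the robot as it stands.
- The arm moves only by the shell command python3 -m pendant 'ROWS' [OPENING]. ROWS is JSON, a list of rows, each a list of 6 numbers: the shift along the tool's x, y, z in cm, then the turn, a rotation vector about the tool's x, y, z in degrees. A call has exactly 8 rows; each row shifts and turns the pose as measured when the row begins, along the tool's axes as they then stand; what a row does not reach is not made up. A row lasts 1/8 s, in which the tool goes at most 62.5 mm and 10.7 degrees, less where a joint would pass 70% of its speed; a pose out of reach is approached as far as the arm can. A call is refused whole if a number of a shift passes 6.25 or a number of a turn 10.7, either way. A call with a gripper value outside its range is refused whole. OPENING is the opening, from 0 (shut) to 1 (fully open), set as the call begins (- or left out, the last holds). The fingers move at their own pace and stop on an object; the grip force is fixed at half the most. Time passes only in rows, so rows that do not move let the fingers close, or fill a call up. It gives the time, the measured TCP pose, the force and the opening at its end, in the units of the state.
- env.read_state(): the state, without advancing time (a new reading comes with each control period).
- viewer.snapshot(name): name is "scene" or "top" or "wrist"; returns a dict with "image" (480x640x3 uint8, red, green, blue), "mtx" (3x3 intrinsics, pixels), "k1" (the pictures are not rectified: a ray, as slopes to the right and down, at radius r is drawn at 1 + k1 r^2 times it, then the intrinsics apply), "origin" and "attitude" of the camera in the world. Camera axes: x right, y down, z forward; pixel columns grow to the right and rows downward; lengths in mm; the calibration is good to about 2 mm. A picture is of the moment at which its call begins. There is no depth.
- hand_in(): hands the job in, once; it reports no verdict.
The state is a dict: "time_s": time; "q": joint angles; "joint_vel": joint speeds; "effort": joint torques, N m; "tool_pos": TCP position; "orientation": TCP orientation; "force": force on the tool from outside, world axes, zero at the start; "wrist_torque": the same for the moment, N m; "finger_gap": finger opening in mm.
Only numpy, scipy, OpenCV 4.12 (cv2) and the standard library are available. Lean on these libraries where they do the work, as an engineer would, in place of code of your own. Each camera call takes 0.05 s, during which the arm holds its last target. There are 200 camera calls.

## Working session

There is one attempt and no reset: what is moved stays moved. The work goes in short steps, Python scripts to look and compute and a shell command to move; the robot and the scene stay as the last step left them, time stands still between calls to the robot, and variables do not carry over. Pictures are saved under pics/ and viewed, about 8 in all and at most 12, crops included, and the job is handed in when it is done.

```bash
ls; mkdir -p pics
python3 - <<'E'
from cell import env, viewer
import cv2,pickle
d={}
for n in ("scene","top"):
    s=viewer.snapshot(n); d[n]=s
    cv2.imwrite(f"pics/{n}0.png",s["image"][:,:,::-1]); print(n,s["mtx"],s["k1"],s["origin"],s["attitude"])
pickle.dump(d,open("s0.pkl","wb"))
st=env.read_state();print(st,env.tip_reach)
E
```

```text
pics
scene [[481.8951809    0.         322.42852994]
 [  0.         481.8951809  234.88238765]
 [  0.           0.           1.        ]] -0.11183556852630759 [1405.15380307  564.31043136 1082.81318748] [[-5.53892220e-01  5.75398224e-01 -6.01764316e-01]
 [ 8.32588368e-01  3.82675557e-01 -4.00444788e-01]
 [-1.34724606e-04 -7.22825222e-01 -6.91030882e-01]]
top [[565.80636614   0.         318.27205798]
 [  0.         565.80636614 249.38874974]
 [  0.           0.           1.        ]] 0.05363078947112908 [ 435.19776188  -33.39677684 1558.11412794] [[ 0.02199426 -0.99606852  0.08581237]
 [-0.99974357 -0.02145     0.00725946]
 [-0.00539024 -0.08595003 -0.99628487]]
{'time_s': 0.1, 'q': array([-9.56857855e-01,  3.59288838e-01,  1.11701959e-02, -3.17328457e-04,
       -1.22408764e+00, -2.88066081e-01]), 'joint_vel': array([-0.00044878, -0.00069873,  0.00162051,  0.00135539,  0.00012514,
        0.00077521]), 'effort': array([-2.02804687e-03, -5.84765303e+01,  2.94107151e+01,  6.95461437e+00,
       -3.24602101e-03, -3.73526575e-05]), 'tool_pos': array([ 215.93045775, -639.12532294,  255.48142696]), 'orientation': array([[-3.20032622e-01,  9.47406353e-01, -5.68306023e-04],
       [ 9.47405434e-01,  3.20033106e-01,  1.32439328e-03],
       [ 1.43661535e-03, -1.14567159e-04, -9.99998962e-01]]), 'force': array([-0.20779984,  0.55624308,  0.01363673]), 'wrist_torque': array([ 0.05249237, -0.03139962, -0.00377888]), 'finger_gap': 85.20778789124964} 25.0
```

View pics/scene0.png

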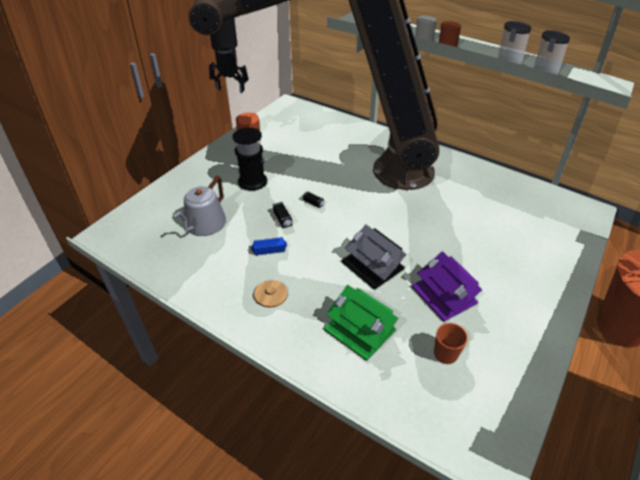

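View pics/top0.png

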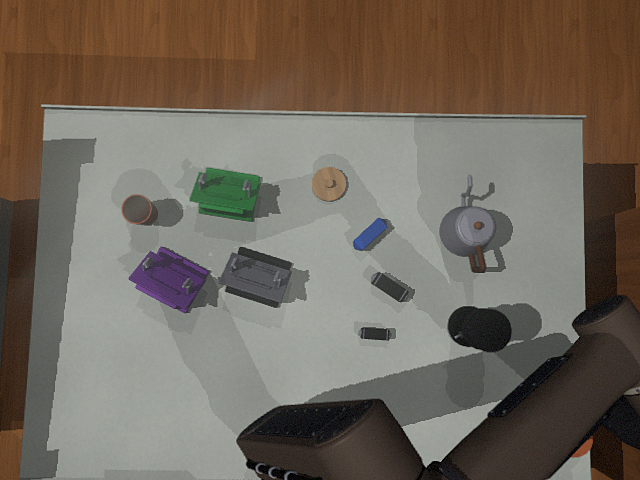

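The scene shows the grey/black cradle at about (373,253), with green and purple decoys. The larger black pack is at (283,214), and the smaller black one at (313,199). In the top view the pack is at (391,287), the cradle at (257,276) and the small look-alike at (377,333).

Run:
```python
import cv2,pickle
d=pickle.load(open("s0.pkl","rb"))
im=d["top"]["image"][:,:,::-1]
a=cv2.resize(im[240:315,215:300],None,fx=7,fy=7,interpolation=cv2.INTER_CUBIC)
b=cv2.resize(im[265:310,365:420],None,fx=7,fy=7,interpolation=cv2.INTER_CUBIC)
import numpy as np
c=np.zeros((525,595+5,3),np.uint8);c[:,:595]=a
cv2.imwrite("pics/c1.png",c)
s=d["scene"]["image"][:,:,::-1]
a=cv2.resize(s[215:295,335:415],None,fx=5,fy=5,interpolation=cv2.INTER_CUBIC)
c=np.zeros((400,790,3),np.uint8);c[:,:400]=a;c[:315,405:790]=b
cv2.imwrite("pics/c2.png",c)
```

```text
(no output)
```

View pics/c1.png

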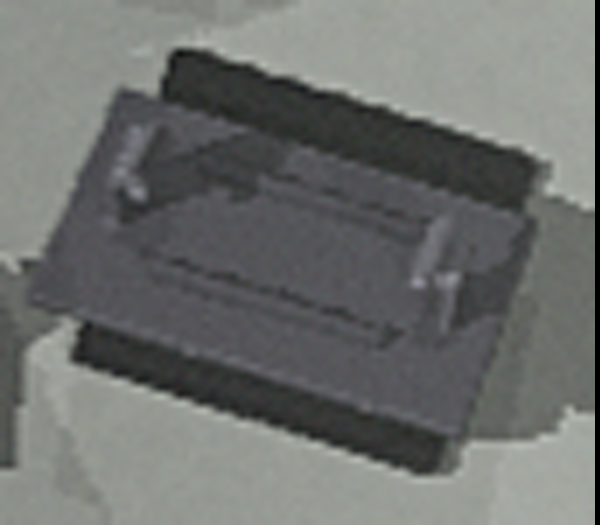

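View pics/c2.png

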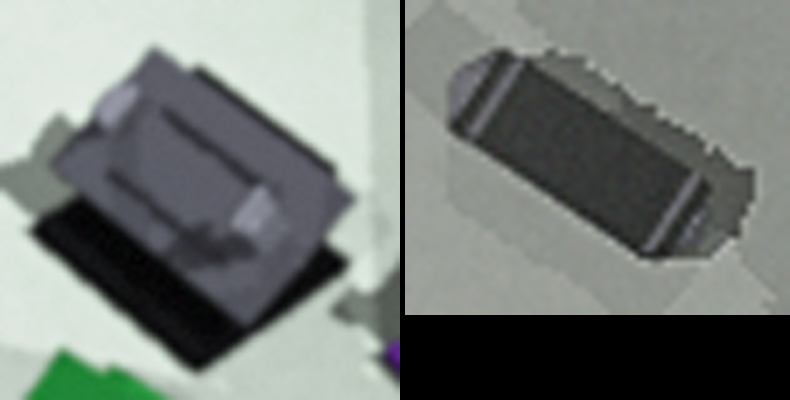

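The crops show the tray corners at (120,88), (537,215), (455,437) and (30,300) in c1. In c2's scene part they're at (153,45), (355,200), (245,328) and (50,165). The pack's top-face corners are at (502,48), (453,129), (653,258) and (713,182).

```bash
cat > h.py <<'E'
import numpy as np, cv2, pickle
from scipy.optimize import least_squares
from scipy.spatial.transform import Rotation as R
def proj(s,P):
    A=np.array(s["attitude"]).T
    return cv2.projectPoints(np.asarray(P,float).reshape(-1,3),cv2.Rodrigues(A)[0],-A@np.array(s["origin"]),s["mtx"],np.array([s["k1"],0,0,0.]))[0][:,0]
def Rtray(yaw): # x down-slope at yaw
    return R.from_euler("zy",[yaw,30],degrees=True).as_matrix()
E
python3 - <<'E'
from h import *
d=pickle.load(open("s0.pkl","rb"));T,S=d["top"],d["scene"]
c=lambda p,f,o:(np.array(p)+.5)/f-.5+np.array(o)
tt=c([(120,88),(537,215),(455,437),(30,300)],7,(215,240))
ts=c([(50,165),(153,45),(355,200),(245,328)],5,(335,215))
L=np.array([(50,85,0),(50,-85,0),(-50,-85,0),(-50,85,0)])  # top order: far-left(+y), far-right, near-right, near-left
def P(v): return L@Rtray(v[2]).T+[v[0],v[1],65]
# scene: camera is ahead-left looking back. candidates by rotating order
for nm,w in (("top",(1,0)),("scene",(0,1)),("both",(1,1))):
  best=None
  for k in range(4):
    f=lambda v:np.r_[w[0]*(proj(T,P(v))-tt).ravel(),w[1]*(proj(S,P(v))-np.roll(ts,k,0)).ravel()]
    r=least_squares(f,[450,80,-15])
    if best is None or r.cost<best[0]: best=(r.cost,k,r.x,r.fun.round(1))
  print(nm,best)
pt=(np.array([(502-405,48),(713-405,182),(653-405,258),(453-405,129)])+.5)/7-.5+[365,265]
Q=np.array([(18,48,36),(18,-48,36),(-18,-48,36),(-18,48,36)])
f=lambda v:(proj(T,Q@R.from_euler("z",v[2],degrees=True).as_matrix().T+[v[0],v[1],0])-pt).ravel()
r=least_squares(f,[380,-150,-30]);print("pack",r.x,r.fun.round(1),r.cost)
E
```

```text
top (np.float64(3.261782775478973), 0, array([488.85203783, 142.12213436, -17.09230234]), array([ 1.3,  1. ,  0.7, -0.4, -0.8, -1. , -1.1,  0.6,  0. ,  0. , -0. ,
        0. , -0. , -0. ,  0. , -0. ]))
scene (np.float64(6.542464208939898), 3, array([ 491.06326623,  140.17280853, -193.78910602]), array([ 0. ,  0. , -0. ,  0. , -0. , -0. ,  0. , -0. , -0.8, -1.5,  1.6,
        0.7,  1.1,  1.1, -2. , -0.9]))
both (np.float64(14.40203592490729), 1, array([489.59100303, 141.1832332 , -15.5637383 ]), array([ 0.8,  1.2,  0.9, -1.5,  0.3, -1.9, -0.6,  1.1,  0.6,  1.3, -1.2,
       -2. ,  0.6, -2. ,  2. ,  1.6]))
pack [ 470.3951986  -215.5681871   -31.83050109] [-0.4 -0.3 -0.2  0.2  1.2  0.6 -0.6 -0.6] 1.3648786600561684
```

```bash
cat >> h.py <<'E'
def rows(target_p,target_R,n):
    """print one row which, repeated n times, goes from the measured pose to the target"""
    from cell import env
    s=env.read_state(); A=np.array(s["orientation"]); p=np.array(s["tool_pos"])
    w=R.from_matrix(A.T@target_R).as_rotvec()/n
    Q=R.from_rotvec(w).as_matrix(); S=sum(np.linalg.matrix_power(Q,k) for k in range(n))
    v=np.linalg.solve(S,A.T@(np.array(target_p)-p))
    print("t",s["time_s"],"pos",p.round(1),"gap",round(s["finger_gap"],1),"F",np.round(s["force"],1),"row x%d:"%n,np.r_[v/10,np.degrees(w)].round(2).tolist())
def down(yaw):  # tool down, tool x at yaw deg
    x=np.array([np.cos(np.radians(yaw)),np.sin(np.radians(yaw)),0]);z=np.array([0,0,-1.]);return np.c_[x,np.cross(z,x),z]
E
python3 -c "
from h import *
rows([343,-427,300],down(128),8)"
```

```text
t 0.1 pos [ 215.9 -639.1  255.5] gap 85.2 F [-0.2  0.6  0. ] row x8: [1.64, 2.63, -0.56, 0.0, -0.01, -2.42]
```

```bash
python3 -m pendant '[[1.6,2.6,-1.5,0,0,-2.4],[1.6,2.6,-1.2,0,0,-2.4],[1.64,2.63,-0.8,0,0,-2.4],[1.64,2.63,-0.5,0,0,-2.4],[1.64,2.63,-0.3,0,0,-2.4],[1.64,2.63,-0.2,0,0,-2.4],[1.64,2.63,0,0,0,-2.4],[1.64,2.63,0,0,0,-2.4]]' 1; python3 -c "
from h import *
rows([470,-215,200],down(148.2),8)"
```

```text
time_s: 1.1
tool_pos: [343.8, -421.9, 297.5]
orientation: [[-0.619, 0.785, -0.005], [0.785, 0.619, 0.008], [0.01, 0.001, -1.0]]
force: [0.1, 0.4, -0.3]
finger_gap: 85.2
t 1.1 pos [ 343.8 -421.9  297.5] gap 85.2 F [ 0.1  0.4 -0.3] row x8: [0.61, 2.98, 1.23, 0.02, -0.07, -2.49]
```

```bash
python3 -m pendant '[[0.6,3.0,0.3,0,0,-2.5],[0.6,3.0,0.3,0,0,-2.5],[0.6,3.0,0.7,0,0,-2.5],[0.6,3.0,1.2,0,0,-2.5],[0.6,3.0,1.6,0,0,-2.5],[0.6,3.0,2.0,0,0,-2.5],[0.6,3.0,2.0,0,0,-2.5],[0.6,2.8,1.7,0,0,-2.5]]'
python3 - <<'E'
from h import *
from cell import viewer
rows([470,-215,35],down(148.2),8)
s=viewer.snapshot("wrist");pickle.dump(s,open("w1.pkl","wb"));cv2.imwrite("pics/w1.png",s["image"][:,:,::-1])
E
```

```text
time_s: 2.1
tool_pos: [471.8, -207.0, 197.6]
orientation: [[-0.856, 0.516, -0.005], [0.516, 0.856, 0.009], [0.009, 0.005, -1.0]]
force: [-0.4, -0.9, -0.5]
finger_gap: 85.3
t 2.1 pos [ 471.8 -207.   197.6] gap 85.3 F [-0.4 -0.9 -0.5] row x8: [-0.04, -0.1, 2.03, 0.04, -0.06, 0.09]
```

View pics/w1.png

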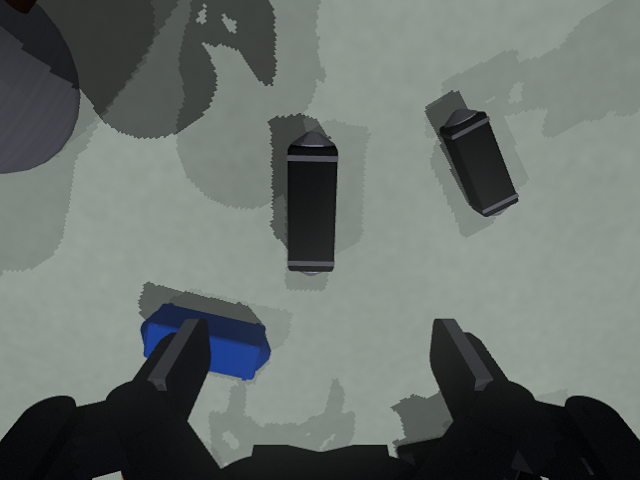

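The wrist view shows the pack at about (288..337, 148..271), almost aligned with the jaws. The kettle edge is at upper left, with the blue and small black look-alikes nearby.

Run:
```python
from h import *
s=pickle.load(open("w1.pkl","rb"))
pt=np.array([(288,148),(337,148),(335,271),(288,271)],float)
Q=np.array([(18,48,36),(18,-48,36),(-18,-48,36),(-18,48,36)])
for k in range(4):
  f=lambda v:(proj(s,Q@R.from_euler("z",v[2],degrees=True).as_matrix().T+[v[0],v[1],0])-np.roll(pt,k,0)).ravel()
  r=least_squares(f,[470,-215,-30]);print(r.x,r.cost,r.fun.round(1))
rows([470.5,-215.5,80],down(149),5)
```

```text
[ 469.32594211 -220.75524134 -121.31926027] 6224.934918315017 [-42.3  38.5  41.3  38.7  40.8 -37.  -39.5 -37.1]
[ 470.39625645 -219.29512011  -31.87858721] 6.540485488646511 [ 0.5  1.5 -1.3 -1.7  1.1 -1.  -0.4  1.9]
[ 469.32551345 -220.75496305   58.67593081] 6224.9349173664505 [ 40.8 -37.  -39.5 -37.1 -42.3  38.5  41.3  38.7]
[ 470.3962565  -219.29512014  148.12141218] 6.540485488645545 [ 1.1 -1.  -0.4  1.9  0.5  1.5 -1.3 -1.7]
t 2.15 pos [ 471.6 -204.8  195.4] gap 85.5 F [-0.5  2.5 -2.8] row x5: [-0.11, -0.2, 2.31, 0.06, -0.13, 0.01]
```

```bash
python3 -m pendant '[[-0.1,-0.3,2,0,0,0],[-0.1,-0.3,2.5,0,0,0],[-0.1,-0.2,2.5,0,0,0],[-0.1,-0.2,2.5,0,0,0],[0,0,1.5,0,0,0],[0,0,0,0,0,0],[0,0,0,0,0,0],[0,0,0,0,0,0]]'
python3 - <<'E'
from h import *
rows([470.4,-217.5,35],down(148.2),4)
E
```

```text
time_s: 3.15
tool_pos: [468.7, -213.0, 81.6]
orientation: [[-0.859, 0.512, -0.01], [0.512, 0.859, 0.011], [0.014, 0.004, -1.0]]
force: [0.3, 0.1, 0.2]
finger_gap: 85.4
t 3.15 pos [ 468.7 -213.    81.6] gap 85.4 F [0.3 0.1 0.2] row x4: [-0.11, -0.08, 1.16, 0.06, -0.2, 0.25]
```

```bash
python3 -m pendant '[[-0.1,-0.1,1.5,0,-0.2,0.2],[-0.1,-0.1,1.5,0,-0.2,0.2],[-0.1,-0.1,1,0.1,-0.2,0.2],[-0.1,0,0.6,0.1,-0.2,0.2],[0,0,0.3,0,0,0],[0,0,0,0,0,0],[0,0,0,0,0,0],[0,0,0,0,0,0]]'
python3 - <<'E'
from h import *
rows([470.4,-217.5,35],down(148.2),4)
E
```

```text
time_s: 4.15
tool_pos: [473.7, -217.7, 35.3]
orientation: [[-0.852, 0.524, 0.009], [0.524, 0.852, -0.001], [-0.008, 0.004, -1.0]]
force: [0.6, 0.1, -0.3]
finger_gap: 85.2
t 4.15 pos [ 473.7 -217.7   35.3] gap 85.2 F [ 0.6  0.1 -0.3] row x4: [0.07, -0.04, 0.01, 0.05, 0.12, 0.06]
```

Close on it, then lift in the same call.

```bash
python3 -m pendant '[[0.2,-0.1,0,0,0.1,0],[0.1,0,0,0,0.1,0],[0,0,0,0,0,0],[0,0,0,0,0,0],[0,0,0,0,0,0],[0,0,0,0,0,0],[0,0,0,0,0,0],[0,0,0,0,0,0]]' 0
python3 - <<'E'
from h import *
t=R.from_matrix(Rtray(-16.5)).as_matrix()
A=np.c_[-t[:,0],t[:,1],-t[:,2]]
c=np.array([489.5,141.5,65])+18*t[:,2]
print("seat",c,A.round(3))
rows([473,-217,150],down(148.2),4)
rows(c+t[:,2]*117,A,12)
E
```

```text
time_s: 5.15
tool_pos: [470.8, -216.9, 35.9]
orientation: [[-0.852, 0.523, 0.007], [0.523, 0.852, 0.001], [-0.005, 0.004, -1.0]]
force: [-0.2, 1.0, 0.2]
finger_gap: 34.8
seat [498.5        141.5         80.58845727] [[-0.83   0.246 -0.5  ]
 [ 0.284  0.959 -0.   ]
 [ 0.479 -0.142 -0.866]]
t 5.15 pos [ 470.8 -216.9   35.9] gap 34.8 F [-0.2  1.   0.2] row x4: [-0.06, 0.03, -2.85, 0.06, 0.08, 0.06]
t 5.15 pos [ 470.8 -216.9   35.9] gap 34.8 F [-0.2  1.   0.2] row x12: [0.88, 2.91, -1.3, 1.04, 2.32, -1.22]
```

Gripped at 34.8 mm. My tray rotation used extrinsic Euler angles by mistake, so I'm fixing that and refitting.

```bash
sed -i 's/from_euler("zy"/from_euler("ZY"/' h.py
python3 - <<'E'
from h import *
d=pickle.load(open("s0.pkl","rb"));T,S=d["top"],d["scene"]
c=lambda p,f,o:(np.array(p)+.5)/f-.5+np.array(o)
tt=c([(120,88),(537,215),(455,437),(30,300)],7,(215,240))
ts=c([(50,165),(153,45),(355,200),(245,328)],5,(335,215))
L=np.array([(50,85,0),(50,-85,0),(-50,-85,0),(-50,85,0)])
def P(v): return L@Rtray(v[2]).T+[v[0],v[1],65]
for nm,w in (("top",(1,0)),("scene",(0,1)),("both",(1,1))):
  for k in ((1,) if nm!="both" else (1,3)):
   for y0 in (-15,165):
    f=lambda v:np.r_[w[0]*(proj(T,P(v))-(tt if y0<0 else np.roll(tt,2,0))).ravel(),w[1]*(proj(S,P(v))-np.roll(ts,k if y0<0 else k+2,0)).ravel()]
    r=least_squares(f,[490,140,y0]); print(nm,k,r.cost.round(2),r.x.round(1),r.fun.round(1))
E
python3 -m pendant '[[0,0,-2,0,0,0],[0,0,-3,0,0,0],[0,0,-3,0,0,0],[0,0,-3,0,0,0],[0,0,-3,0,0,0],[0,0,-2,0,0,0],[0,0,0,0,0,0],[0,0,0,0,0,0]]'
```

```text
top 1 1.15 [488.7 141.6 -16.1] [-0.3 -0.2  0.4  0.5  0.9 -0.2 -1.  -0.2  0.  -0.   0.   0.   0.  -0.
  0.  -0. ]
top 1 10.3 [487.4 141.9 162.2] [ 1.4  1.   2.1 -0.2 -2.8 -1.9 -0.7  1.1  0.   0.  -0.   0.   0.  -0.
  0.  -0. ]
scene 1 0.67 [491.4 140.  -16.8] [ 0.  -0.   0.  -0.   0.  -0.  -0.  -0.  -0.4  0.2 -0.7  0.2  0.4 -0.1
  0.6 -0.3]
scene 1 255.25 [492.8 141.2 168.8] [  0.   -0.    0.    0.   -0.   -0.   -0.   -0.   -3.3  12.6  -0.6   9.8
   4.5 -11.8  -1.1  -9.2]
both 1 3.04 [489.7 140.7 -16.4] [ 0.1 -0.6  0.7  0.3  1.1 -0.4 -0.7 -0.7  0.4 -0.2 -0.3  0.1  0.7 -0.3
  1.2 -0.7]
both 1 281.28 [489.  141.3 164.8] [  2.7  -0.7   2.6   0.8  -3.6  -1.4  -0.6  -1.1  -0.6  11.5  -0.4  10.6
   2.9 -12.1   0.3 -11.4]
both 3 6863.53 [485.7 136.5 -52.6] [ 21.4  -9.2  -1.2  23.7 -17.8  11.8   4.8 -21.7  -2.5  53.6 -49.8 -18.3
   1.1 -57.   49.7  16.3]
both 3 6017.89 [484.9 138.4 134.2] [-12.4  10.7   5.5 -16.4  14.1  -9.8  -1.3  19.9  -3.1 -45.9  51.5  26.5
   3.1  42.9 -51.2 -28.6]
time_s: 6.15
tool_pos: [466.3, -216.2, 196.5]
orientation: [[-0.851, 0.525, -0.001], [0.525, 0.851, 0.003], [0.003, 0.002, -1.0]]
force: [-1.4, 0.4, -1.5]
finger_gap: 35.0
```

```bash
cat >> h.py <<'E'
t=Rtray(-16.4); A=np.c_[-t[:,0],t[:,1],-t[:,2]]
seat=np.array([489.7,140.7,65])+18*t[:,2]
E
python3 - <<'E'
from h import *
print(seat,A.round(3))
rows(seat+t[:,2]*82,A,14)
E
```

```text
[498.33382577 138.15892689  80.58845727] [[-0.831  0.282 -0.48 ]
 [ 0.245  0.959  0.141]
 [ 0.5    0.    -0.866]]
t 6.15 pos [ 466.3 -216.2  196.5] gap 35.0 F [-1.4  0.4 -1.5] row x14: [0.47, 2.45, 0.43, 0.3, 2.12, -1.06]
```

```bash
python3 -m pendant '[[0.5,2.45,0.4,0.3,2.1,-1.1],[0.5,2.45,0.4,0.3,2.1,-1.1],[0.5,2.45,0.4,0.3,2.1,-1.1],[0.5,2.45,0.4,0.3,2.1,-1.1],[0.5,2.45,0.4,0.3,2.1,-1.1],[0.5,2.45,0.4,0.3,2.1,-1.1],[0.5,2.45,0.4,0.3,2.1,-1.1],[0.5,2.45,0.4,0.3,2.1,-1.1]]'
python3 - <<'E'
from h import *
rows(seat+t[:,2]*82,A,6)
E
```

```text
time_s: 7.15
tool_pos: [518.9, -11.1, 161.8]
orientation: [[-0.877, 0.376, -0.299], [0.363, 0.926, 0.102], [0.315, -0.019, -0.949]]
force: [0.0, -0.4, -2.1]
finger_gap: 34.8
t 7.15 pos [518.9 -11.1 161.8] gap 34.8 F [ 0.  -0.4 -2.1] row x6: [0.39, 2.27, 0.32, 0.23, 1.92, -0.94]
```

```bash
python3 -m pendant '[[0.4,2.3,0.25,0.2,1.9,-0.9],[0.4,2.3,0.25,0.2,1.9,-0.9],[0.4,2.3,0.25,0.2,1.9,-0.9],[0.4,2.3,0.25,0.2,1.9,-0.9],[0.4,2.3,0.3,0.2,1.9,-0.9],[0.4,2.3,0.3,0.2,1.9,-0.9],[0,0,0,0,0,0],[0,0,0,0,0,0]]'
python3 - <<'E'
from h import *
from cell import viewer
rows(seat+t[:,2]*72,A,4)
d={n:viewer.snapshot(n) for n in ("scene","top","wrist")};pickle.dump(d,open("s1.pkl","wb"))
rs=lambda i,f:cv2.resize(i,None,fx=f,fy=f,interpolation=cv2.INTER_CUBIC)
c=np.zeros((560,800,3),np.uint8)
c[:,:400]=rs(d["wrist"]["image"][:, :],0.625)[:280].shape and 0
c[:300,:400]=rs(d["wrist"]["image"],.625)
c[300:540,:320]=rs(d["scene"]["image"][205:285,330:437],3)[:240,:320]
c[:480,400:800]=rs(d["top"]["image"][225:321,210:290],5)
cv2.imwrite("pics/hov.png",c[:,:,::-1])
E
```

```text
time_s: 8.15
tool_pos: [539.9, 144.0, 148.5]
orientation: [[-0.825, 0.272, -0.495], [0.234, 0.962, 0.138], [0.514, -0.002, -0.858]]
force: [-0.4, -0.7, -3.5]
finger_gap: 35.0
t 8.15 pos [539.9 144.  148.5] gap 35.0 F [-0.4 -0.7 -3.5] row x4: [-0.02, -0.43, 0.15, -0.11, -0.23, 0.12]
```

View pics/hov.png

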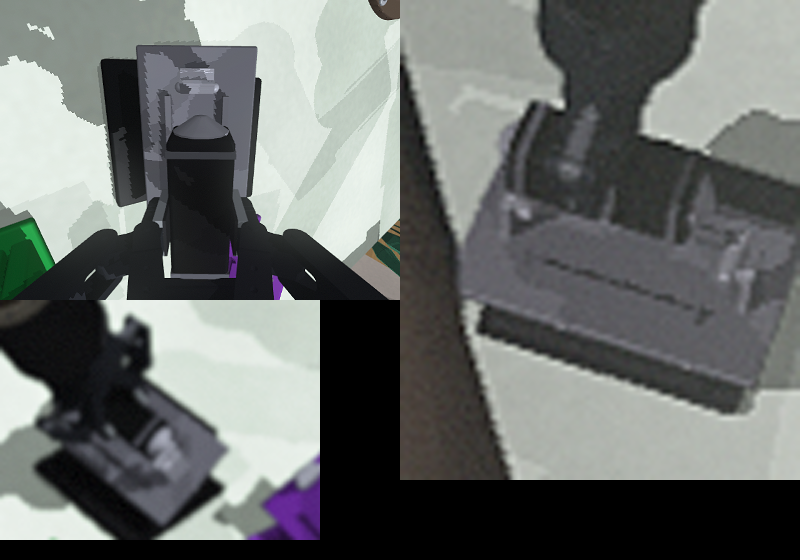

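The hover view shows the pack in the jaws just above the near clip, lined up with the tray. I'll overlay the predicted geometry on the wrist picture to check the offsets.

Run:
```python
from h import *
from cell import env
d=pickle.load(open("s1.pkl","rb"));s=d["wrist"];im=s["image"][:,:,::-1].copy()
st=env.read_state();B=np.array(st["orientation"]);p=np.array(st["tool_pos"])
print(p)
im=cv2.resize(im,None,fx=1.25,fy=1.25,interpolation=cv2.INTER_CUBIC)
def mark(P,col,nm):
    q=proj(s,P)
    print(nm,q.round(0).tolist())
    for a in q: cv2.drawMarker(im,tuple(int(v) for v in a*1.25),col,cv2.MARKER_CROSS,9,1)
mark(np.array([(-18,48,-1),(18,48,-1),(18,-48,-1),(-18,-48,-1),(0,57,17),(0,-57,17)])@B.T+p,(0,255,255),"pack")
T0=np.array([489.7,140.7,65])
mark(np.array([(50,85,0),(50,-85,0),(-50,-85,0),(-50,85,0)])@t.T+T0,(0,0,255),"tray")
mark(np.array([(-16,67,46),(16,67,46),(-22,45,6),(22,45,6),(-27,45,6),(27,45,6)])@t.T+T0,(0,255,0),"lip,rim ends")
cv2.imwrite("pics/ov.png",im)
```

```text
[539.81487773 143.20533645 149.05706107]
pack [[275.0, 464.0], [367.0, 464.0], [378.0, 232.0], [264.0, 232.0], [321.0, 445.0], [321.0, 192.0]]
tray [[239.0, 360.0], [219.0, 74.0], [415.0, 76.0], [393.0, 360.0]]
lip,rim ends [[347.0, 384.0], [286.0, 384.0], [353.0, 309.0], [280.0, 309.0], [361.0, 309.0], [271.0, 309.0]]
```

View pics/ov.png

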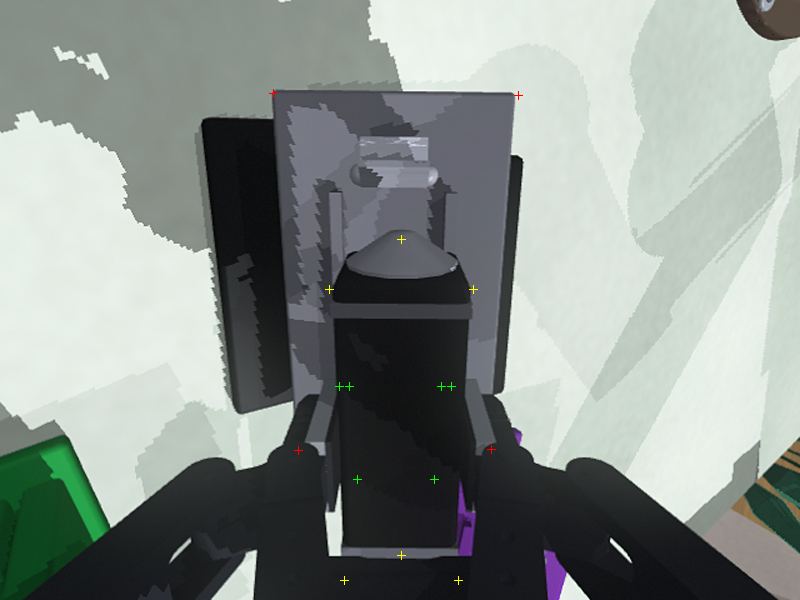

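Red marks match the tray corners within about 2 px. The pack's side edges and tip match the prediction too; the stripes sit inset from its ends. So the pack is centred in the jaws. Now align and descend in stages.

```bash
python3 -m pendant '[[-0.05,-0.4,0.5,-0.1,-0.2,0.1],[-0.05,-0.4,0.5,-0.1,-0.2,0.1],[0,-0.4,0.5,-0.1,-0.2,0.1],[0,-0.3,0.5,-0.1,-0.2,0.1],[0,-0.2,0,0,0,0],[0,0,0,0,0,0],[0,0,0,0,0,0],[0,0,0,0,0,0]]'
cat >> h.py <<'E'
def err():
    from cell import env
    s=env.read_state();B=np.array(s["orientation"]);p=np.array(s["tool_pos"])
    print("TCP in seat frame",(t.T@(p-seat)).round(1),"rot to target (tool, deg)",np.degrees(R.from_matrix(B.T@A).as_rotvec()).round(2),"F seat frame",(t.T@np.array(s["force"])).round(1),"gap",s["finger_gap"])
E
python3 -c "
from h import *
err()"
```

```text
time_s: 9.3
tool_pos: [525.1, 127.2, 131.1]
orientation: [[-0.831, 0.284, -0.478], [0.245, 0.959, 0.143], [0.499, 0.002, -0.866]]
force: [-0.3, -0.0, -1.6]
finger_gap: 34.9
TCP in seat frame [-0.3 -3.  58.1] rot to target (tool, deg) [ 0.14  0.05 -0.05] F seat frame [ 0.6 -0.1 -1.5] gap 34.857571753964145
```

```bash
python3 -m pendant '[[0,0.1,0.5,0,0,0],[0,0.1,0.5,0,0,0],[0,0.1,0.5,0,0,0],[0,0,0.2,0,0,0],[0,0,0,0,0,0],[0,0,0,0,0,0],[0,0,0,0,0,0],[0,0,0,0,0,0]]'; python3 -c "
from h import *
err()"
```

```text
time_s: 10.3
tool_pos: [519.3, 132.9, 116.7]
orientation: [[-0.833, 0.283, -0.475], [0.245, 0.959, 0.143], [0.496, 0.003, -0.868]]
force: [2.3, 0.1, 1.6]
finger_gap: 35.1
TCP in seat frame [ 0.6  0.9 42. ] rot to target (tool, deg) [0.19 0.28 0.03] F seat frame [1.1 0.8 2.5] gap 35.07576386071091
```

```bash
python3 -m pendant '[[0,-0.05,0.5,0.1,0.1,0],[0,-0.05,0.5,0,0.1,0],[0,0,0.5,0,0,0],[0,0,0.5,0,0,0],[0,0,0.4,0,0,0],[0,0,0.2,0,0,0],[0,0,0,0,0,0],[0,0,0,0,0,0]]'; python3 -c "
from h import *
err()"
```

```text
time_s: 11.3
tool_pos: [507.5, 135.6, 96.4]
orientation: [[-0.834, 0.28, -0.475], [0.242, 0.96, 0.141], [0.496, 0.003, -0.868]]
force: [1.7, -1.1, 1.3]
finger_gap: 35.0
TCP in seat frame [ 0.4  0.1 18.5] rot to target (tool, deg) [0.08 0.28 0.19] F seat frame [ 1.  -0.6  2.1] gap 35.04628194835888
```

```bash
python3 -m pendant '[[0,0,0.2,0,0,0],[0,0,0.2,0,0,0],[0,0,0.2,0,0,0],[0,0,0.2,0,0,0],[0,0,0.2,0,0,0],[0,0,0.2,0,0,0],[0,0,0.2,0,0,0],[0,0,0.2,0,0,0]]'; python3 -c "
from h import *
err()"
```

```text
time_s: 12.3
tool_pos: [507.6, 135.7, 96.6]
orientation: [[-0.843, 0.273, -0.463], [0.236, 0.962, 0.137], [0.483, 0.006, -0.875]]
force: [3.5, -1.4, 14.0]
finger_gap: 35.1
TCP in seat frame [ 0.3  0.3 18.6] rot to target (tool, deg) [0.05 1.09 0.66] F seat frame [-3.8 -0.3 14. ] gap 35.11171848674584
```

It stops firmly at 14 N, at the expected floor depth. Release it, then withdraw along the tray normal.

```bash
python3 -m pendant '[[0,0,0,0,0,0],[0,0,0,0,0,0],[0,0,0,0,0,0],[0,0,0,0,0,0],[0,0,0,0,0,0],[0,0,0,0,0,0],[0,0,0,0,0,0],[0,0,0,0,0,0]]' 0.7; python3 -c "
from h import *
err()";  python3 -m pendant '[[0,0,-1,0,0,0],[0,0,-1.5,0,0,0],[0,0,-2,0,0,0],[0,0,-3,0,0,0],[0,0,-4,0,0,0],[0,0,-4,0,0,0],[0,0,-2,0,0,0],[0,0,0,0,0,0]]'
python3 - <<'E'
from h import *
from cell import viewer
err()
d={n:viewer.snapshot(n) for n in ("scene","top","wrist")};pickle.dump(d,open("s2.pkl","wb"))
rs=lambda i,f:cv2.resize(i,None,fx=f,fy=f,interpolation=cv2.INTER_CUBIC)
s=d["wrist"];im=s["image"].copy()
P=np.array([(-18,48,18),(18,48,18),(18,-48,18),(-18,-48,18),(0,57,0),(0,-57,0)])@t.T+seat
q=proj(s,P);print(q.round())
for a in q: cv2.drawMarker(im,tuple(int(v) for v in a),(255,255,0),cv2.MARKER_CROSS,7,1)
c=np.zeros((480,800,3),np.uint8)
c[:,:500]=im[:,70:570]
c[:240,500:]=rs(d["scene"]["image"][205:285,330:430],3)
c[240:,500:]=rs(d["top"]["image"][235:315,210:310],3)
cv2.imwrite("pics/end.png",c[:,:,::-1])
E
```

```text
time_s: 13.3
tool_pos: [505.9, 135.6, 95.3]
orientation: [[-0.841, 0.273, -0.467], [0.236, 0.962, 0.137], [0.487, 0.004, -0.874]]
force: [-0.5, 0.1, -0.4]
finger_gap: 59.7
TCP in seat frame [-0.4 -0.3 16.7] rot to target (tool, deg) [-0.05  0.88  0.61] F seat frame [-0.2 -0.1 -0.5] gap 59.661390722747626
time_s: 14.3
tool_pos: [593.2, 109.0, 260.2]
orientation: [[-0.844, 0.274, -0.461], [0.237, 0.962, 0.136], [0.481, 0.006, -0.877]]
force: [0.4, -0.3, -0.9]
finger_gap: 59.9
TCP in seat frame [ -3.8  -1.2 205.2] rot to target (tool, deg) [0.03 1.24 0.62] F seat frame [ 0.9 -0.2 -0.6] gap 59.87400090356095
[[340. 277.]
 [298. 276.]
 [297. 162.]
 [344. 162.]
 [319. 277.]
 [321. 148.]]
```

View pics/end.png

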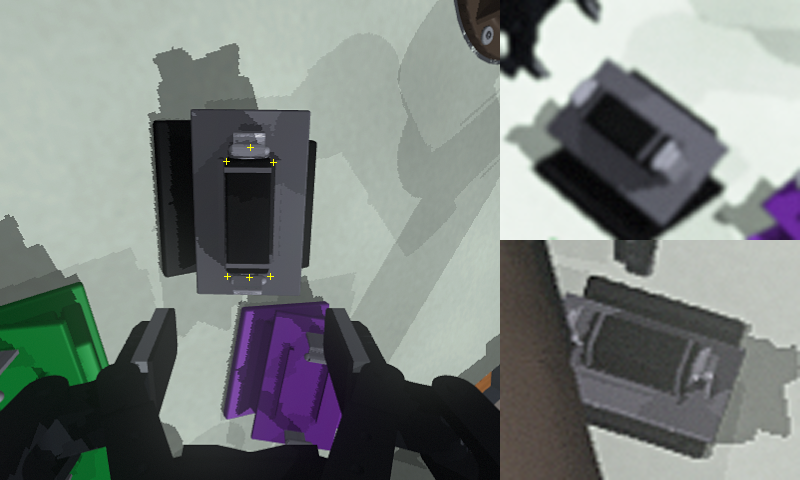

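The pack lies between the rims with its top corners within about 2 px of the predicted seated pose, and both clip noses sit over the caps. Handing in.

```bash
python3 -c "
from cell import env,hand_in
import numpy as np
s=env.read_state();print(s['time_s'],np.round(s['joint_vel'],3),s['force'].round(1))
print(hand_in())"
```

```text
14.45 [ 0.005  0.007 -0.015 -0.003  0.     0.   ] [ 0.6  0.5 -0.2]
the job is handed in; nothing more can be done
None
```

I gripped the larger black pack, carried it to the grey cradle and pressed it down along the tray normal between the clips. It stopped firmly at about 14 N at the floor depth. I then released it, backed about 19 cm clear and handed in at 14.45 s; the hand-in gives no verdict.

**Seating:** the last wrist picture shows the pack's corners within about 2 px (roughly 1–2 mm) of the predicted seated pose, with both clip noses back over the caps. The wrist force is near zero and the arm is almost still.

**Not measured:** I have no direct reading of how far the clips opened. That they spread and snapped back is inferred from the force, the depth reached and the picture. No contact force was seen near the grinder, kettle, cup or lid, but I did not re-measure their positions at the end.

**Corrected along the way:** my first cradle fit used a wrong rotation convention. I fixed it before moving to the cradle, and the refit agreed between the two cameras to about 3 mm.

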